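Seat the round-bottomed tea cup in its empty stand

ROBOT

A 6-joint arm with a two-finger parallel gripper is mounted at the origin on a cart in front of the work surface, level with it; the furniture and walls round the work are solid. World frame = base frame: x ahead of the robot, y to its left, z up, the work surface at z = 0. Lengths are in m, angles in rad, forces in N, time in s.
With the tool pointing down it reaches from about 0.325 to 0.775 m from the base axis. Payload 5.5 kg.
Tool frame: the origin (TCP) lies on the centre line of the jaws, within the pads' length; the fingertips stand 19 mm ahead of it and the grasp point (between the pads) is the TCP; z points along the fingers, y is the line along which they close (so a half turn about z gives the same grasp; the last joint's range is limited). The gripper opens to 85 mm and grips with 20 to 120 N. Pads are 22 mm wide; open, the fingers measure 114 mm over their backs; the gripper's body (76 mm by 85 mm) begins 54 mm behind the grasp point. The pads swing forward as they close: fully open they stand 13 mm farther back than shut.
Start: joints at [1.182, 0.091, 1.231, -0, 1.82, -0.057], TCP at [0.195, 0.567, 0.25] pointing down, gripper open.
Joint ranges: [-2.87, 2.87], [-0.86, 2.18], [0.17, 2.46], [-1.51, 4.65], [0.06, 2.69], [-2.65, 2.65]. Speed limits (rad/s): [2.57, 2.57, 3.01, 3.14, 3.14, 3.14].

INTERFACE

Orientations are given as a unit quaternion [x, y, z, w].
In Python, from cell import readout, grab_frame, finish_job, spotter gives the robot as it stands. The module is installed in compiled form; this text tells all that it offers.
- The arm moves only by the tool play_rows, never from a script. Its argument "commands" is text: rows parted by semicolons, each of 7 numbers parted by spaces: the shift along the tool's x, y, z in cm, then the turn, a rotation vector about the tool's x, y, z in degrees, then the opening, from -1 (shut) to 1 (fully open), so that 0 is half open. In form: x y z ax ay az fingers; .... A call has 1 to 12 rows; each row shifts and turns the commanded pose from where the row before left it, along the tool's axes as they then stand; what a row does not reach is not made up. A row lasts 1/8 s, in which the tool goes at most 62.5 mm and 10.7 degrees, less where a joint would pass 70% of its speed; a pose out of reach is approached as far as the arm can. A call is refused whole if a number of a shift passes 6.25 or a number of a turn 10.7, either way. A call with a gripper value outside its range is refused whole. The fingers move at their own pace and stop on an object; "squeeze" is the grip in N (left out, the last holds). Time passes only in rows, so rows that do not move let the fingers close. It gives the time, the measured TCP pose, the force, the opening and the grip force at its end, in the units of the state.
- readout.sense(): the state, without advancing time (a new reading comes with each control period).
- grab_frame(name): name is "side" or "top"; returns a dict with "frame" (384x512x3 uint8, red, green, blue), "fx", "fy", "cx", "cy" (pixels), "origin" and "attitude" of the camera in the world. Camera axes: x right, y down, z forward; pixel columns grow to the right and rows downward; lengths in m; the calibration is good to about 2 mm. A picture is of the moment at which its call begins. There is no depth.
- finish_job(): hands the job in; it is judged then, once.
Trained networks look in a picture, given as the dict that the camera call returned (one of the last four; its "shot" number tells which), for a name from the list of things; names that differ only in an ending like _2 or _b are one class to them, and where a whole thing is asked for, a point or a joint stands for the part that bears it (a point fixed in the world has none). Each returns a list of dicts, best first, with "conf" (0 to 1); they miss things now and then, are a little off and sometimes report something else, mostly with a low value. They report only what shows in the picture. A call takes as long as a camera call. They do not tell look-alikes from the thing itself.
- spotter.search_frame(picture, target): "rect" ([left, top, width, height] in pixels, round what is visible of it).
The state is a dict: "time": time; "joint_positions": joint angles; "dq": joint speeds; "joint_efforts": joint torques, N m; "tool_pos": TCP position; "tool_rot": TCP orientation; "ft_force": force on the tool from outside, world axes, zero at the start; "ft_torque": the same for the moment, N m; "opening": finger opening in m; "grasp_force": force on a finger pad.
Only numpy, scipy, OpenCV 4.12 (cv2) and the standard library are available. Lean on these libraries where they do the work, as an engineer would, in place of code of your own. Each camera call takes 0.05 s, during which the arm holds its last target. There are 200 camera calls.

TASK

Take the handleless round-bottomed tea cup that stands loose on the counter and set it upright into the hollow top of the empty cup stand, seated fully home and let go. Lower it in rather than dropping it, and leave the cup that already sits on its own stand where it is.

Things in the scene. Friction and masses are not known exactly. Their poses are not given: they have to be found in the camera images.
- cup_centre (a point): the loose cup to be seated: white ceramic, no handle, open top, 84 mm tall, diameter 59 mm at 24 mm up, 62 mm at the rim, wall 3 mm, about 250 g, heavy at the base; below 24 mm its underside is rounded, narrowing to a flat 26 mm across, on which it stands. The point is on its axis, 42 mm above its underside; z is its axis, up. Grip the outside at half height or above, to keep the fingers clear of the stand.
- stand_seat (a point): the empty cup stand: white ceramic, foot 84 mm across and a shallow bowl-shaped top 78 mm across, 41 mm tall in all, 600 g, loose on the counter. This point is the centre of the floor of the hollow, 26 mm above the counter and 15 mm below the rim; z is up. The hollow widens towards the rim and centres a cup lowered into it; a seated cup has its underside on this point, its centre 42 mm above it.
- cup_used_centre (a point): a second cup of the same make, already in a second stand of the same make; it stays there. The point is on its axis half-way up; z is its axis, up. Behind the stands, from 0.57 m ahead of the robot and 0.1 to 0.5 m to its left, a big fixed samovar bulges out from about 0.17 m above the counter: pass it at most 0.5 m ahead.
There are look-alikes about, which are no part of the job. What is shaped like the part that bears cup_centre but purple is not meant. Leave any black look-alike of the part that bears stand_seat alone.

How it is judged:
At the end, for the whole second after the job is handed in: The cup stands in the hollow of the empty stand: axis within 10 mm of the stand's centre, underside within 5 mm of the hollow's floor, upright within 10 degrees, at rest, with the stand upright on the counter (horizontal distance between cup_centre and stand_seat below 0.01 m and z of cup_centre in the frame of stand_seat between 0.037 and 0.047 m and angle between cup_centre's own z axis and vertical below 0.175 rad and angle between stand_seat's own z axis and vertical below 0.1 rad and height (world z) of stand_seat below 0.035 m and linear speed of cup below 0.02 m/s); the robot touches nothing.
It fails at once if the cup already on its own stand is displaced by more than 30 mm (distance of cup_used_centre from where it was at the start of the episode above 0.03 m).
It fails at once if the cup is let go more than 15 mm above its seat and drops into the stand (horizontal distance between cup_centre and stand_seat below 0.05 m and z of cup_centre in the frame of stand_seat above 0.057 m and contact force between cup and the fingers below 0.05 N).
It also fails if it takes over 40 s, if anything falls off the work surface, if the arm or the gripper's body presses on something with over 40 N, if the wrist force passes 120 N, or if a joint passes its speed limit or range.

## Working session

There is one attempt and no reset: what is moved stays moved. The work goes in short steps, Python scripts to look and compute and a tool call to move; the robot and the scene stay as the last step left them, time stands still between calls to the robot, and variables do not carry over. Pictures are saved under pics/ and viewed, at most 10 in all, crops included, and the job is handed in when it is done.

Besides the shell and the picture viewer there is one more tool, called after "Call:" in YAML: its name, and indented under it one key for each argument. play_rows: Moves the arm, as the interface text tells. Its arguments: {"type":"object","properties":{"commands":{"type":"string"},"squeeze":{"type":"number"}},"required":["commands"]}

```bash
mkdir -p pics; cat > h.py <<'E'
import numpy as np, cv2
from scipy.spatial.transform import Rotation as R
from cell import readout, grab_frame, finish_job, spotter
def rot(p):
    a=np.array(p["attitude"],float)
    return a if a.shape==(3,3) else R.from_quat(a).as_matrix()
def at_z(p,u,v,z):
    d=rot(p)@np.array([(u-p["cx"])/p["fx"],(v-p["cy"])/p["fy"],1]); o=np.array(p["origin"],float)
    return o+d*(z-o[2])/d[2]
def proj(p,X):
    c=rot(p).T@(np.array(X,float)-np.array(p["origin"],float)); return p["fx"]*c[0]/c[2]+p["cx"],p["fy"]*c[1]/c[2]+p["cy"]
def save(p,n): cv2.imwrite("pics/"+n,p["frame"][:,:,::-1])
E
python3 - <<'E'
from h import *
for n in("side","top"):
    p=grab_frame(n); save(p,n+"0.png"); print(n,p["origin"],p["attitude"],p["fx"],p["cx"],p["cy"])
    for t in("cup_centre","stand_seat","cup_used_centre"):
        for d in spotter.search_frame(p,t):
            l,tp,w,h=d["rect"]; print(t,np.round(d["rect"]),round(d["conf"],2),"z0 at bottom",at_z(p,l+w/2,tp+h,0).round(3),"z.04 mid",at_z(p,l+w/2,tp+h/2,.04).round(3))
s=readout.sense(); print(s["time"],s["tool_pos"],R.from_quat(s["tool_rot"]).as_matrix().round(3),s["opening"])
E
```

```text
side [ 0.03440131 -1.29824205  1.06638416] [ 0.86471033 -0.1494339   0.07566835 -0.4735186 ] 465.6385354228996 253.04096204123783 187.0079781262009
cup_centre [257. 262.  25.  26.] 0.96 z0 at bottom [ 0.425 -0.305  0.   ] z.04 mid [ 0.431 -0.289  0.04 ]
cup_centre [269. 240.  14.  25.] 0.92 z0 at bottom [ 0.487 -0.209  0.   ] z.04 mid [ 0.493 -0.193  0.04 ]
cup_centre [250. 200.  18.  31.] 0.74 z0 at bottom [ 0.494 -0.018  0.   ] z.04 mid [0.509 0.022 0.04 ]
stand_seat [205. 173.  20.  16.] 0.85 z0 at bottom [0.415 0.31  0.   ] z.04 mid [0.418 0.311 0.04 ]
stand_seat [238. 142.  19.  18.] 0.47 z0 at bottom [0.623 0.496 0.   ] z.04 mid [0.629 0.511 0.04 ]
stand_seat [190. 138.  14.  13.] 0.44 z0 at bottom [0.424 0.67  0.   ] z.04 mid [0.425 0.661 0.04 ]
cup_used_centre [226. 181.  15.  23.] 0.74 z0 at bottom [0.456 0.187 0.   ] z.04 mid [0.464 0.207 0.04 ]
top [0.154132   0.15155679 1.78085694] [-0.70023355  0.70513807 -0.08003068  0.07777128] 380.6771696514682 256.92773864450004 183.64767808794454
cup_centre [321. 189.  18.  15.] 0.74 z0 at bottom [ 0.458 -0.203  0.   ] z.04 mid [ 0.487 -0.197  0.04 ]
cup_centre [273. 184.  16.  12.] 0.69 z0 at bottom [0.499 0.027 0.   ] z.04 mid [0.52 0.03 0.04]
cup_centre [345. 200.  14.  17.] 0.53 z0 at bottom [ 0.395 -0.3    0.   ] z.04 mid [ 0.43  -0.293  0.04 ]
stand_seat [169. 160.  18.  17.] 0.73 z0 at bottom [0.595 0.523 0.   ] z.04 mid [0.626 0.516 0.04 ]
stand_seat [124. 202.  20.  14.] 0.59 z0 at bottom [0.404 0.725 0.   ] z.04 mid [0.431 0.714 0.04 ]
stand_seat [202. 206.  18.  16.] 0.49 z0 at bottom [0.377 0.364 0.   ] z.04 mid [0.407 0.36  0.04 ]
cup_used_centre [247. 193.  14.  19.] 0.44 z0 at bottom [0.423 0.159 0.   ] z.04 mid [0.461 0.158 0.04 ]
0.4 [0.19543122 0.5672542  0.25014832] [[-0.945  0.326 -0.   ]
 [ 0.326  0.945 -0.   ]
 [ 0.    -0.    -1.   ]] 0.085708696665379
```

```bash
python3 - <<'E'
import cv2
a=cv2.imread("pics/side0.png")[130:300,170:300]; b=cv2.imread("pics/top0.png")[140:240,110:370]
cv2.imwrite("pics/side_c.png",cv2.resize(a,None,fx=3.5,fy=3.5,interpolation=2)); cv2.imwrite("pics/top_c.png",cv2.resize(b,None,fx=3,fy=3,interpolation=2))
E
```

```text
(no output)
```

View pics/side_c.png

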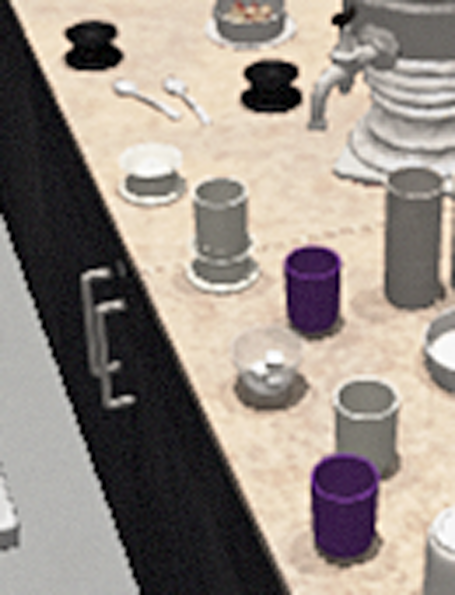

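View pics/top_c.png

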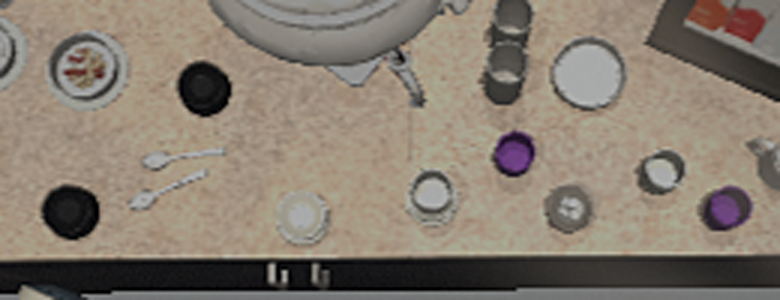

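View pics/side0.png

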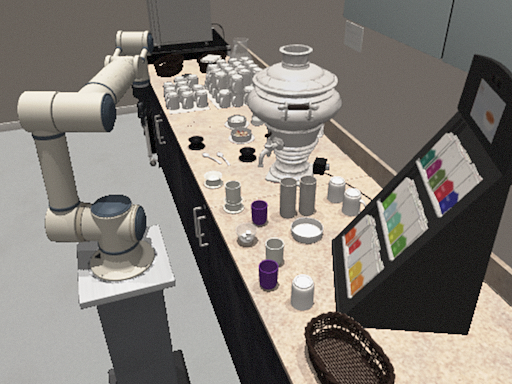

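The side picture shows these candidates:

| Object | Side picture pixels |
|---|---|
| Loose cup: white, chosen | (274,252) |
| Loose cup: purple, not meant | (260,213) and (268,275) |
| White cup already in its stand, stays | (232,194) |
| Stand: white, empty, chosen | (213,180) |
| Stand: black, leave alone | (197,142) and (247,150) |

Also nearby are a sugar bowl at (247,236), tall grey cups at (288,198) and (307,195), and a jar at (302,292).

```bash
cat >> h.py <<'E'
def tri(ps,uvs):
    A=np.zeros((3,3));b=np.zeros(3)
    for p,(u,v) in zip(ps,uvs):
        o=np.array(p["origin"],float); d=at_z(p,u,v,0)-o; d/=np.linalg.norm(d); M=np.eye(3)-np.outer(d,d); A+=M; b+=M@o
    return np.linalg.solve(A,b)
def circ(p,c,r,z):
    return np.array([proj(p,(c[0]+r*np.cos(t),c[1]+r*np.sin(t),z)) for t in np.linspace(0,2*np.pi,40)])
def overlay(p,cx,rings,name,s=7,w=40):
    u,v=map(int,cx); im=cv2.resize(p["frame"][v-w:v+w,u-w:u+w,::-1],None,fx=s,fy=s,interpolation=2)
    for c,r,z,col in rings:
        q=(circ(p,c,r,z)-[u-w,v-w]+.5)*s
        cv2.polylines(im,[q.astype(np.int32)],True,col,1)
    return im
E
python3 - <<'E'
from h import *
s,t=grab_frame("side"),grab_frame("top")
for n,us,ut,z in(("cup",(274.6,243.7),(330.3,197.3),.084),("stand",(213.1,175.7),(210.7,211.7),.041)):
    print(n,at_z(s,*us,z).round(3),at_z(t,*ut,z).round(3),tri((s,t),(us,ut)).round(3))
cup=np.array([.487,-.203]); st=np.array([.403,.352])
cup=(at_z(s,274.6,243.7,.084)+at_z(t,330.3,197.3,.084))[:2]/2; st=(at_z(s,213.1,175.7,.041)+at_z(t,210.7,211.7,.041))[:2]/2
ims=[]
for p in(s,t):
    for c,rs in((cup,[(cup,.031,.084,(0,0,255)),(cup,.0295,.024,(0,255,0))]),(st,[(st,.039,.041,(0,0,255)),(st,.042,0.003,(0,255,0))])):
        ims.append(overlay(p,proj(p,(*c,.04)),rs,"",s=10,w=15))
cv2.imwrite("pics/ov.png",np.vstack([np.hstack(ims[:2]),np.hstack(ims[2:])]))
E
```

```text
cup [ 0.483 -0.199  0.084] [ 0.474 -0.188  0.084] [ 0.481 -0.191  0.076]
stand [0.422 0.356 0.041] [0.419 0.359 0.041] [0.421 0.358 0.039]
```

View pics/ov.png

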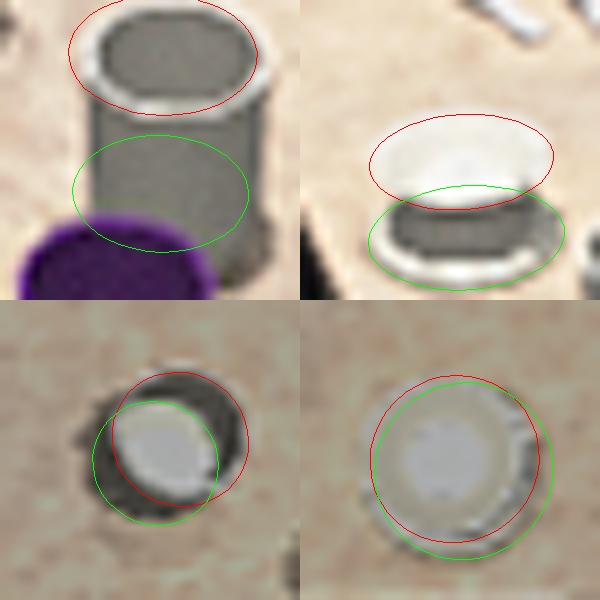

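```bash
cat >> h.py <<'E'
def plan(p0,q0,tgt,n,az):
    """constant row (dx,dy cm) with turn az deg/row reaching tgt xy in n rows"""
    Rm=R.from_quat(q0); S=np.zeros((2,2)); Rs=[]
    for i in range(n):
        Rs.append((Rm*R.from_rotvec([0,0,np.radians(az*i)])).as_matrix()[:2,:2]); S+=Rs[-1]
    d=np.linalg.solve(S,np.array(tgt)-p0[:2]); path=p0[:2]+np.cumsum([r@d for r in Rs],0)
    return d*100,path
E
python3 - <<'E'
from h import *
s=readout.sense()
d,p=plan(s["tool_pos"],s["tool_rot"],(.481,-.192),16,6.1); print(d,np.hypot(*d)); print(p.round(2).tolist())
E
```

```text
[-5.71788638 -0.46306834] 5.736606746280972
[[0.25, 0.54], [0.3, 0.52], [0.34, 0.48], [0.39, 0.44], [0.43, 0.4], [0.46, 0.35], [0.49, 0.3], [0.51, 0.25], [0.53, 0.2], [0.54, 0.14], [0.54, 0.08], [0.54, 0.03], [0.54, -0.03], [0.52, -0.09], [0.51, -0.14], [0.48, -0.19]]
```

```bash
python3 - <<'E'
from h import *
s=readout.sense()
d,p=plan(s["tool_pos"],s["tool_rot"],(.40,.18),9,6.1); print(d,np.hypot(*d)); print(p.round(2).tolist())
q=(R.from_quat(s["tool_rot"])*R.from_rotvec([0,0,np.radians(54.9)])).as_quat()
d,p=plan(p[-1],q,(.481,-.192),7,6.1); print(d,np.hypot(*d)); print(p.round(2).tolist())
E
```

```text
[-4.78739162 -1.62489486] 5.0556307074017335
[[0.24, 0.54], [0.27, 0.5], [0.3, 0.46], [0.33, 0.42], [0.36, 0.38], [0.37, 0.33], [0.39, 0.28], [0.4, 0.23], [0.4, 0.18]]
[-5.38707082  1.39240773] 5.564111012459331
[[0.43, 0.13], [0.45, 0.08], [0.47, 0.03], [0.48, -0.03], [0.49, -0.08], [0.49, -0.14], [0.48, -0.19]]
```

Call:
play_rows:
  commands: "-4.79 -1.62 0 0 0 6.1 1;-4.79 -1.62 0 0 0 6.1 1;-4.79 -1.62 0 0 0 6.1 1;-4.79 -1.62 0 0 0 6.1 1;-4.79 -1.62 0 0 0 6.1 1;-4.79 -1.62 0 0 0 6.1 1;-4.79 -1.62 0 0 0 6.1 1;-4.79 -1.62 0 0 0 6.1 1;-4.79 -1.62 0 0 0 6.1 1"
  squeeze: 40

```text
time: 1.62
tool_pos: [0.4006, 0.1785, 0.2503]
tool_rot: [0.603, 0.798, 0.0, 0.0]
ft_force: [1.1, -0.9, -0.0]
opening: 0.0853
grasp_force: 0.0
```

Call:
play_rows:
  commands: "-5.4 1.4 0 0 0 6.1 1;-5.4 1.4 0 0 0 6.1 1;-5.4 1.4 0 0 0 6.1 1;-5.4 1.4 0 0 0 6.1 1;-5.4 1.4 0 0 0 6.1 1;-5.4 1.4 0 0 0 6.1 1;-5.4 1.4 0 0 0 6.1 1;0 0 0 0 0 0 1;0 0 0 0 0 0 1"

```text
time: 2.75
tool_pos: [0.4819, -0.1925, 0.2503]
tool_rot: [0.851, 0.525, 0.0, -0.0]
ft_force: [0.1, -0.0, 0.2]
opening: 0.0851
grasp_force: 0.0
```

```bash
cat >> h.py <<'E'
def move(tgt,yaw=None):
    """total shift in current tool axes (cm) and az (deg) to reach tgt, y axis angle yaw"""
    s=readout.sense(); M=R.from_quat(s["tool_rot"]).as_matrix(); a=np.degrees(np.arctan2(M[1,1],M[0,1]))
    print("t",s["time"],"pos",np.round(s["tool_pos"],4),"yaw",a.round(1),"tilt",np.degrees(np.arccos(-M[2,2])).round(2),"open",s["opening"],"F",np.round(s["ft_force"],1),s["grasp_force"],"q",np.round(s["joint_positions"],2))
    print("shift cm",(M.T@(np.array(tgt)-s["tool_pos"])*100).round(2), "az", None if yaw is None else round(a-yaw,1))
E
python3 - <<'E'
from h import *
cup=(.481,-.192)
move((*cup,.056))
p,t=grab_frame("side"),grab_frame("top")
ims=[overlay(q,proj(q,(*cup,.06)),[(cup,.031,.084,(0,0,255)),(cup,.0295,.024,(0,255,0))],"",s=10,w=20) for q in(p,t)]
cv2.imwrite("pics/ov2.png",np.hstack(ims))
E
```

```text
t 2.75 pos [ 0.4819 -0.1925  0.2503] yaw -26.6 tilt 0.03 open 0.08512821722267008 F [ 0.1 -0.   0.2] 0.0 q [-0.45 -0.13  1.45  0.    1.82  0.02]
shift cm [-0.   -0.1  19.43] az None
```

View pics/ov2.png

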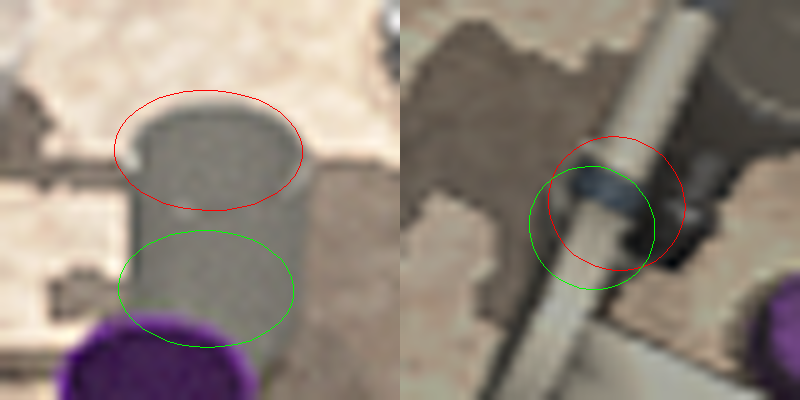

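Call:
play_rows:
  commands: "-0.1 0.3 4 0 0 0 1;0 0 5 0 0 0 1;0 0 4 0 0 0 1;0 0 3 0 0 0 1;0 0 2 0 0 0 1;0 0 1 0 0 0 1;0 0 0 0 0 0 1;0 0 0 0 0 0 1"

```text
time: 3.85
tool_pos: [0.4849, -0.1953, 0.0618]
tool_rot: [0.851, 0.525, 0.001, 0.001]
ft_force: [0.1, -1.0, 0.2]
opening: 0.0852
grasp_force: 0.0
```

```bash
python3 - <<'E'
from h import *
cup=(.484,-.195)
move((*cup,.06))
p=grab_frame("side")
cv2.imwrite("pics/ov3.png",overlay(p,proj(p,(*cup,.06)),[],"",s=10,w=28))
E
```

```text
t 3.85 pos [ 0.4849 -0.1953  0.0618] yaw -26.6 tilt 0.13 open 0.08523273250026561 F [ 0.1 -1.   0.2] 0.0 q [-0.45 -0.07  1.73 -0.    1.48  0.02]
shift cm [-0.02 -0.1   0.18] az None
```

View pics/ov3.png

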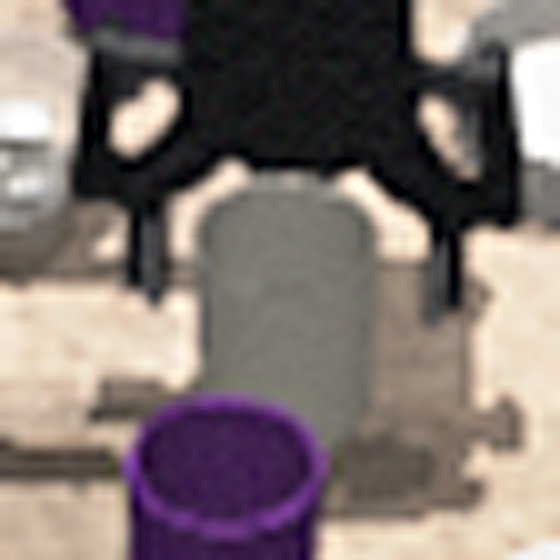

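Call:
play_rows:
  commands: "0 0 0 0 0 0 -1;0 0 0 0 0 0 -1;0 0 0 0 0 0 -1;0 0 0 0 0 0 -1;0 0 0 0 0 0 -1;0 0 0 0 0 0 -1"
  squeeze: 40

```text
time: 4.65
tool_pos: [0.4844, -0.1951, 0.0613]
tool_rot: [0.851, 0.525, 0.0, 0.0]
ft_force: [-2.9, 0.1, 5.8]
opening: 0.0602
grasp_force: 42.9
```

Call:
play_rows:
  commands: "0 0 -1 0 0 0 -1;0 0 -2 0 0 0 -1;0 0 -4 0 0 0 -1;0 0 -4 0 0 0 -1;0 0 -4 0 0 0 -1;0 0 -3 0 0 0 -1;0 0 -1 0 0 0 -1;0 0 0 0 0 0 -1;0 0 0 0 0 0 -1"

```text
time: 5.78
tool_pos: [0.4838, -0.1948, 0.2484]
tool_rot: [0.851, 0.525, -0.001, -0.001]
ft_force: [-0.2, 0.1, -4.0]
opening: 0.0601
grasp_force: 44.4
```

```bash
python3 - <<'E'
from h import *
move((.422,.36,.2))
s=readout.sense(); q=s["tool_rot"]
d,p=plan(np.array(s["tool_pos"]),q,(.41,.09),6,-4.5); print(d,np.hypot(*d),p.round(3).tolist())
q2=(R.from_quat(q)*R.from_rotvec([0,0,np.radians(-27)])).as_quat()
d,p=plan(p[-1],q2,(.422,.36),6,-5); print(d,np.hypot(*d),p.round(3).tolist())
p=grab_frame("side"); cv2.imwrite("pics/held.png",overlay(p,proj(p,s["tool_pos"]),[],"",s=10,w=28))
E
```

```text
t 5.775 pos [ 0.4838 -0.1948  0.2484] yaw -26.6 tilt 0.16 open 0.06011712533968883 F [-0.2  0.1 -4. ] 44.37534605836845 q [-0.45 -0.12  1.44  0.    1.82  0.02]
shift cm [ 46.84 -30.36   4.93] az None
[ 4.29020501 -2.46509398] 4.94798416939027 [[0.481, -0.145], [0.474, -0.096], [0.464, -0.048], [0.449, -0.001], [0.432, 0.045], [0.41, 0.09]]
[4.39063148 1.2121002 ] 4.554869012980249 [[0.422, 0.134], [0.43, 0.179], [0.434, 0.224], [0.434, 0.27], [0.43, 0.315], [0.422, 0.36]]
```

View pics/held.png

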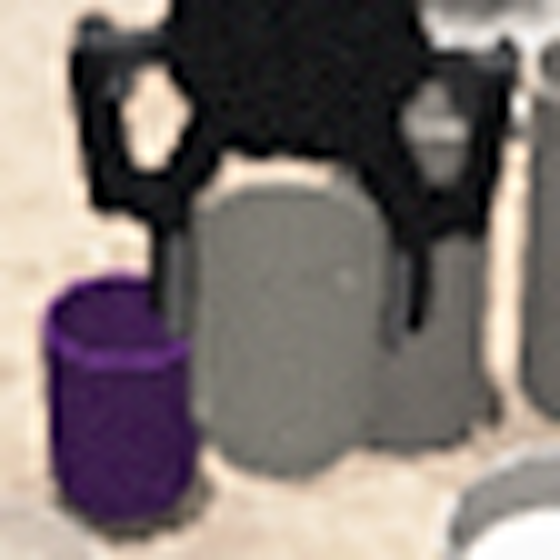

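The cup is held upright and clear of its neighbours: the body spans x 190–385 in the crop, and the fingers grip its upper half. Next I carry it to above the stand.

Call:
play_rows:
  commands: "2.15 -1.23 0 0 0 -2.2 -1;2.15 -1.23 0 0 0 -2.3 -1;4.3 -2.47 0 0 0 -4.5 -1;4.3 -2.47 0 0 0 -4.5 -1;4.3 -2.47 0 0 0 -4.5 -1;4.3 -2.47 0 0 0 -4.5 -1;4.3 -2.47 0 0 0 -4.5 -1"

```text
time: 6.7
tool_pos: [0.4083, 0.0917, 0.2489]
tool_rot: [0.704, 0.71, -0.001, -0.001]
ft_force: [0.8, 0.8, -3.1]
opening: 0.0599
grasp_force: 44.8
```

Call:
play_rows:
  commands: "4.4 1.2 0 0 0 -5 -1;4.4 1.2 0 0 0 -5 -1;4.4 1.2 0 0 0 -5 -1;4.4 1.2 0 0 0 -5 -1;4.4 1.2 0 0 0 -5 -1;2.2 0.6 0 0 0 -2.5 -1;2.2 0.6 0 0 0 -2.5 -1;0 0 0 0 0 0 -1;0 0 0 0 0 0 -1"

```text
time: 7.82
tool_pos: [0.4196, 0.3599, 0.2494]
tool_rot: [0.497, 0.868, -0.001, -0.0]
ft_force: [-0.1, -0.4, -2.3]
opening: 0.0602
grasp_force: 45.3
```

```bash
python3 - <<'E'
from h import *
move((.422,.36,.115))
E
```

```text
t 7.825 pos [0.4196 0.3599 0.2494] yaw 30.4 tilt 0.1 open 0.06024593760347983 F [-0.1 -0.4 -2.3] 45.32739832378866 q [ 0.65 -0.03  1.36 -0.    1.82  0.12]
shift cm [-0.11  0.24 13.44] az None
```

Call:
play_rows:
  commands: "-0.1 0.2 2.5 0 0 0 -1;0 0 4 0 0 0 -1;0 0 4 0 0 0 -1;0 0 1.9 0 0 0 -1;0 0 0 0 0 0 -1;0 0 0 0 0 0 -1"

```text
time: 8.57
tool_pos: [0.4227, 0.361, 0.1285]
tool_rot: [0.497, 0.868, 0.001, 0.001]
ft_force: [0.6, -0.4, -1.9]
opening: 0.0597
grasp_force: 45.2
```

```bash
python3 - <<'E'
from h import *
st=(.422,.36)
move((*st,.088))
s=readout.sense(); b=np.array(s["tool_pos"]); cz=b[2]-.0613
p,t=grab_frame("side"),grab_frame("top")
rs=[(st,.039,.041,(0,0,255)),(st,.042,0.003,(0,255,0)),(b[:2],.0295,cz+.024,(255,0,0)),(b[:2],.031,cz+.084,(255,0,255))]
cv2.imwrite("pics/ov4.png",np.hstack([overlay(q,proj(q,(*st,.07)),rs,"",s=10,w=20) for q in(p,t)]))
E
```

```text
t 8.575 pos [0.4227 0.361  0.1285] yaw 30.4 tilt 0.18 open 0.059657834720096455 F [ 0.6 -0.4 -1.9] 45.246714927998255 q [ 0.65 -0.02  1.56 -0.    1.6   0.12]
shift cm [-0.05 -0.12  4.05] az None
```

View pics/ov4.png

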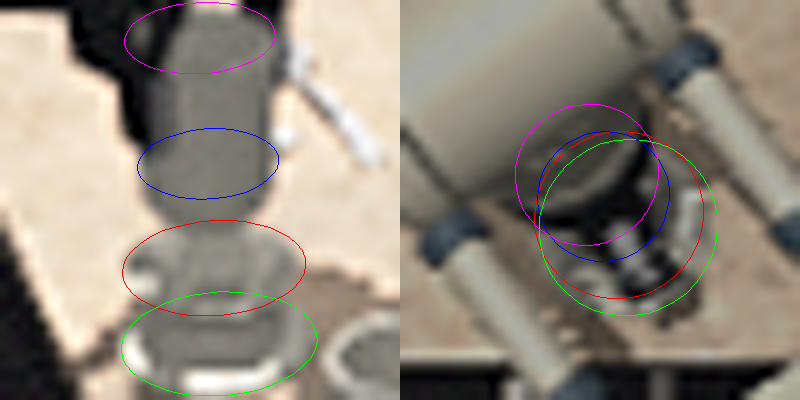

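Cup and stand line up to about 2 mm in the side view: the cup axis is at column 206 in the crop, the stand axis at about 212, and perspective predicts a 6 px gap. I lower slowly from here.

Call:
play_rows:
  commands: "-0.05 -0.1 1 0 0 0 -1;0 0 1 0 0 0 -1;0 0 0.7 0 0 0 -1;0 0 0.5 0 0 0 -1;0 0 0.3 0 0 0 -1;0 0 0 0 0 0 -1;0 0 0 0 0 0 -1"

```text
time: 9.55
tool_pos: [0.4214, 0.3598, 0.0916]
tool_rot: [0.497, 0.868, 0.0, 0.0]
ft_force: [0.5, -0.6, -1.9]
opening: 0.06
grasp_force: 45.3
```

Call:
play_rows:
  commands: "0 0 0.15 0 0 0 -1;0 0 0.1 0 0 0 -1;0 0 0 0 0 0 -1;0 0 0 0 0 0 -1"

```text
time: 10.05
tool_pos: [0.4217, 0.3603, 0.0896]
tool_rot: [0.497, 0.868, 0.001, 0.0]
ft_force: [1.2, 3.0, 2.2]
opening: 0.0597
grasp_force: 45.5
```

Call:
play_rows:
  commands: "0 0 0.1 0 0 0 -1;0 0 0 0 0 0 -1;0 0 0 0 0 0 -1"

```text
time: 10.42
tool_pos: [0.4219, 0.3606, 0.0891]
tool_rot: [0.497, 0.868, 0.002, 0.0]
ft_force: [1.5, 4.9, 5.3]
opening: 0.0602
grasp_force: 45.7
```

Call:
play_rows:
  commands: "0.17 0.19 0 0 0 0 -1;0 0 0 0 0 0 -1;0 0 0.1 0 0 0 -1;0 0 0 0 0 0 -1;0 0 0 0 0 0 -1"

```text
time: 11.05
tool_pos: [0.4222, 0.3625, 0.0874]
tool_rot: [0.497, 0.868, 0.001, 0.0]
ft_force: [1.4, 2.7, 4.9]
opening: 0.0598
grasp_force: 45.7
```

Call:
play_rows:
  commands: "0.1 0.1 0 0 0 0 -1;0 0 0 0 0 0 -1;0 0 0.05 0 0 0 -1;0 0 0 0 0 0 -1;0 0 0 0 0 0 -1"

```text
time: 11.68
tool_pos: [0.4222, 0.3629, 0.0873]
tool_rot: [0.497, 0.868, -0.001, 0.0]
ft_force: [-1.5, -1.3, 9.4]
opening: 0.0597
grasp_force: 46.1
```

The force is now nearly all vertical and the height matches the seat, so the cup is home. I release it.

Call:
play_rows:
  commands: "0 0 0 0 0 0 0.5;0 0 0 0 0 0 0.7;0 0 0 0 0 0 1;0 0 0 0 0 0 1;0 0 0 0 0 0 1;0 0 0 0 0 0 1"

```text
time: 12.42
tool_pos: [0.4224, 0.3635, 0.0863]
tool_rot: [0.497, 0.868, -0.0, 0.0]
ft_force: [-0.2, -0.8, -0.5]
opening: 0.0853
grasp_force: 0.0
```

Call:
play_rows:
  commands: "0 0 -1 0 0 0 1;0 0 -2 0 0 0 1;0 0 -3 0 0 0 1;0 0 -5 0 0 0 1;0 0 -5 0 0 0 1;6 0 0 0 0 0 1;6 0 0 0 0 0 1;6 0 0 0 0 0 1;0 0 0 0 0 0 1;0 0 0 0 0 0 1"

```text
time: 13.68
tool_pos: [0.3313, 0.5189, 0.2476]
tool_rot: [0.497, 0.868, 0.001, 0.0]
ft_force: [0.4, -0.3, 0.3]
opening: 0.085
grasp_force: 0.0
```

```bash
python3 - <<'E'
from h import *
st=(.4225,.3625); move((*st,.2))
p,t=grab_frame("side"),grab_frame("top")
rs=[(st,.042,0.003,(0,255,0)),(st,.039,.041,(255,0,0)),(st,.031,.110,(0,0,255))]
cv2.imwrite("pics/ov5.png",np.hstack([overlay(q,proj(q,(*st,.06)),rs,"",s=10,w=20) for q in(p,t)]))
E
```

```text
t 13.675 pos [0.3313 0.5189 0.2476] yaw 30.4 tilt 0.08 open 0.08499992550602835 F [ 0.4 -0.3  0.3] 0.0 q [ 0.95  0.13  1.19 -0.    1.82  0.42]
shift cm [-18.1   -0.06   4.76] az None
```

View pics/ov5.png

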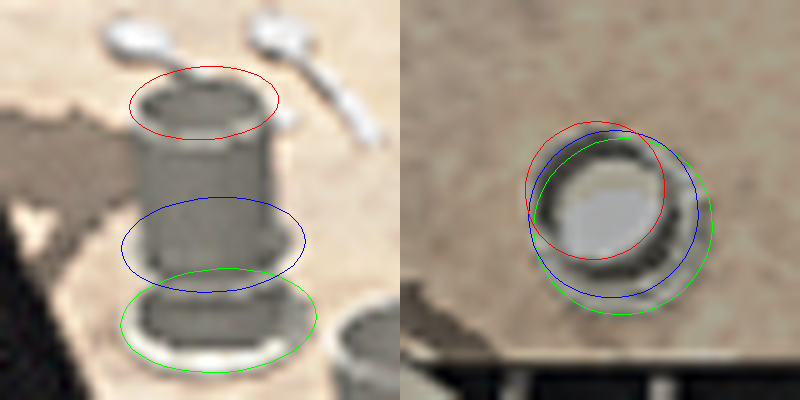

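The picture shows the cup upright and concentric in the white stand. Its rim, around (203,104) in the side crop, sits within 1–2 mm of the seated model's rim, and the stand is flat with the gripper well clear.

```bash
python3 -c "
from h import *
print(finish_job())"
```

```text
the job is handed in; nothing more can be done
None
```

The white cup is seated upright in the empty white stand and let go, and I handed the job in at about 14 s; no verdict came back, but the last pictures show it seated and the gripper clear.

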